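# Shut the snap-lid canister airtight

### The arm

A 6-joint arm with a two-finger parallel gripper is mounted at the origin on the work surface. World frame = base frame: x ahead of the robot, y to its left, z up, the work surface at z = 0. Lengths are in mm, angles in rad, forces in N, time in s.
With the tool pointing down it reaches from about 350 to 975 mm from the base axis. Payload 7.1 kg.
Tool frame: the origin (TCP) lies midway between the tips of the shut fingers; the grasp point (between the pads) lies 19 mm behind it (ctrl.grip_depth is the distance from the TCP to the grasp point, in mm); z points along the fingers, y is the line along which they close (so a half turn about z gives the same grasp; the last joint's range is limited). The gripper opens to 88 mm and grips with 3 to 60 N. Pads are 20 mm wide; open, the fingers measure 115 mm over their backs; the gripper's body (75 mm by 178 mm) begins 61 mm behind the grasp point.
Start: joints at [-1.279, 0.423, 1.63, -0, 1.089, -0.019], TCP at [191.155, -595.033, 198.475] pointing down, gripper open.
Joint ranges: [-3, 3], [-0.9, 2.11], [0.09, 2.58], [-1.31, 4.45], [0.11, 2.69], [-2.54, 2.54]. Speed limits (rad/s): [2.39, 2.39, 3.01, 3.14, 3.14, 3.14].

### API

Orientations are given as a rotation vector (axis times angle).
In Python, from workcell import ctrl, cams gives the robot as it stands.
- The arm moves only by the tool move_arm, never from a script. Its argument "steps" is a list of rows, each a list of 3 entries, a list of its own where there are three numbers: the shift along the tool's x, y, z in units of 25 mm (1.0 is 25 mm), then the turn about the tool's z in units of 5 degrees (1.0 is 5 degrees), then the closure, from 0 (fully open) to 1 (shut). A call has 1 to 20 rows; each row shifts and turns the commanded pose from where the row before left it, along the tool's axes as they then stand; what a row does not reach is not made up. A row lasts 1/12 s, in which the tool goes at most 41.7 mm and 7.16 degrees, less where a joint would pass 70% of its speed; a pose out of reach is approached as far as the arm can. A call is refused whole if a number of a shift passes 1 or a number of a turn 1, either way. A call with a gripper value outside its range is refused whole. The fingers move at their own pace and stop on an object; the grip force is fixed at half the most. Time passes only in rows, so rows that do not move let the fingers close. It gives the time, the measured TCP pose, the force, the opening and the grip force at its end, in the units of the state.
- ctrl.get_obs(): the state, without advancing time (a new reading comes with each control period).
- cams.get_image(name): name is "scene" or "top" or "wrist"; returns a dict with "image" (480x640x3 uint8, red, green, blue), "camera_matrix" (3x3 intrinsics, pixels), "xyz" and "rotation" of the camera in the world; the wrist camera has in their place "mount" (4x4, takes a point from camera to tool coordinates, whose origin is the TCP and whose axes are the flange's). Camera axes: x right, y down, z forward; pixel columns grow to the right and rows downward; lengths in mm; the calibration is good to about 2 mm. A picture is of the moment at which its call begins: read the wrist's pose just before it. There is no depth.
- ctrl.close_job(): hands the job in; it is judged then, once.
Trained networks look in the newest picture that a camera, given by its name, has taken for a name from the list of things; names that differ only in an ending like _2 or _b are one class to them, and where a whole thing is asked for, a point or a joint stands for the part that bears it (a point fixed in the world has none). Each returns a list of dicts, best first, with "p" (0 to 1); they miss things now and then, are a little off and sometimes report something else, mostly with a low value. They report only what shows in the picture. A call takes as long as a camera call. They do not tell look-alikes from the thing itself.
- cams.boxes_of(camera, thing): "rect" ([centre column, centre row, width, height] in pixels, round what is visible of it).
- cams.cut_out(camera, thing): "pixels" (480x640 bool, what is visible of it) and "rect" ([centre column, centre row, width, height] in pixels, round what is visible of it).
The state is a dict: "t": time; "qpos": joint angles; "qvel": joint speeds; "joint_torque": joint torques, N m; "ee_pos": TCP position; "orientation": TCP orientation; "ft_force": force on the tool from outside, world axes, zero at the start; "moment": the same for the moment, N m; "width": finger opening in mm; "grasp_force": force on a finger pad.
Only numpy, scipy, OpenCV 4.12 (cv2) and the standard library are available. Lean on these libraries where they do the work, as an engineer would, in place of code of your own. Each camera call takes 0.05 s, during which the arm holds its last target. There are 200 camera calls.

### The job

Shut the clear canister for storage, by pushing and pressing only: first push its open lid down until it lies shut, then press the green catch at its front down and in until it lies flush against the canister, and last press the round green vent plug in the lid fully home (it stays up until then so that the air can get out). Leave the canister standing where it is without shoving, tipping or lifting it, and disturb nothing else on the ledge.

Things in the scene. Friction and masses are not known exactly. Their poses are not given: they have to be found in the camera images.
- canister: loose clear acrylic canister with dried peppers in it, 160 x 160 mm, about 0.95 kg without its lid, on the ledge. Origin: centre of its underside. z up; its own -x side is the front with the catch (towards the robot, turned up to 0.4 rad either way), the lid's hinge is along its +x (back) side. The walls end 135 mm above the origin; the shut lid's top is at 149 mm.
- lid (a joint): angle of the dark grey lid in rad: 0 shut, larger = front edge raised (starts between 0.35 and 0.75). The lid is a 166 x 166 x 14 mm plate; its hinge axis runs along the canister's y at x = +83 mm, z = 135 mm in the canister's frame, and goes with the lid's underside. Stiff hinge: it stays where it is left; a light push of 1 to 2 N on its front half moves it down.
- lid_front (a point): middle of the lid's front edge, on its top face: 166 mm from the hinge axis along the lid, 14 mm above its underside. The top is flat but for the vent plug.
- catch (a joint): angle between the green snap catch and the lid's edge in rad: 0 hanging straight down (with the lid shut: flush against the canister's front), larger = swung out forwards and up (starts between 0.9 and 1.4, sticking out in front of the lid). Stiff hinge: it stays where it is left; 2 N at its free end, 4 to 8 N near the pin, move it.
- catch_tab (a point): middle of the outer face of the catch's lower half, 28 mm from its hinge pin. Green frame 60 mm wide, 36 mm long, 4 mm thick, a 2.5 mm round bead across its free end. Pin along the canister's y on the lid's front edge: with the lid shut at x = -85, z = 144 mm in the canister's frame; the shut catch hangs down to z = 108 mm, outer face at x = -89 mm, bead to -91.5 mm.
- vent (a joint): travel of the green vent plug in m: 0 up (open), 0.006 pressed fully home (shut). It slides square to the lid, stiffly (about 4 N), and stays where it is left.
- vent_top (a point): centre of the vent plug's top. Round green plug 30 mm across in the lid, 45 mm from the hinge axis on the lid's middle line; it stands 10 mm above the lid's top when up, 4 mm when home.
- bowl: yellow ceramic bowl, 144 mm across, 62 mm high, beside the canister; origin at the centre of its underside. Leave it alone.
- mill: dark wood pepper mill, 56 mm across, 152 mm high, beside the canister; origin at the centre of its underside. Leave it alone.
- tin: spice tin, 64 mm across, 85 mm high, in front of the canister and to the right; origin at the centre of its underside. Leave it alone.
- garlic: head of garlic, 58 mm across, 62 mm high, in front of the canister and to the left; origin at the centre of its underside. Leave it alone.
- spoon: beech spoon, 260 mm long, lying behind the canister; origin under its middle. Leave it alone.
There are look-alikes about, which are no part of the job. There is more than one size of the canister; the job needs the smaller.

How it is judged:
By the outcome, as a careful person would: the job done as asked, in the order asked, and still so for the second after the job is handed in, with the robot touching nothing.
It also fails if it takes over 48 s, if anything falls off the work surface, if the arm or the gripper's body presses on something with over 40 N, if the wrist force passes 120 N, or if a joint passes its speed limit or range.

## Working session

There is one attempt and no reset: what is moved stays moved. The work goes in short steps, Python scripts to look and compute and a tool call to move; the robot and the scene stay as the last step left them, time stands still between calls to the robot, and variables do not carry over. Pictures are saved under pics/ and viewed, at most 10 in all, crops included, and the job is handed in when it is done.

Besides the shell and the picture viewer there is one more tool, called as name(argument=value, ...), one argument or row to a line, values as JSON. move_arm: Moves the arm, as the interface text tells. Its arguments: {"type":"object","properties":{"steps":{"type":"array"}},"required":["steps"]}

```bash
ls; mkdir -p pics
python3 - <<'E'
from workcell import ctrl,cams
import cv2,numpy as np
o=ctrl.get_obs();print({k:np.round(v,3).tolist() for k,v in o.items()})
ims=[]
for c in("scene","top"):
    d=cams.get_image(c);ims.append(d["image"]);print(c,d["camera_matrix"].tolist(),d["xyz"],np.round(d["rotation"],4).tolist())
    for t in("canister","lid","lid_front","catch","catch_tab","vent","vent_top","bowl","mill","tin","garlic","spoon"):
        print(c,t,[(round(float(b["p"]),2),np.round(b["rect"]).tolist()) for b in cams.boxes_of(c,t)][:4])
    cv2.imwrite(f"pics/{c}0.png",ims[-1][:,:,::-1])
E
```

```text
pics
{'t': 0.0, 'qpos': [-1.279, 0.424, 1.631, -0.0, 1.089, -0.019], 'qvel': [-0.001, 0.002, -0.001, -0.0, -0.001, 0.001], 'joint_torque': [0.0, -54.463, -27.367, 0.064, 0.023, -0.0], 'ee_pos': [190.99, -594.468, 197.699], 'orientation': [-3.102, -0.486, 0.0], 'ft_force': [-0.453, 0.158, -0.284], 'moment': [0.014, -0.014, 0.077], 'grasp_force': 0.0, 'width': 87.934}
scene [[515.3981307226256, 0.0, 316.7617487232689], [0.0, 515.3981307226256, 238.0076618939707], [0.0, 0.0, 1.0]] [ 875.28298081  501.12137155 1072.33832832] [-0.9731, -2.6891, 0.7265]
scene canister [(0.94, [496.0, 233.0, 165.0, 162.0]), (0.58, [258.0, 249.0, 112.0, 139.0]), (0.36, [253.0, 234.0, 102.0, 113.0])]
scene lid [(0.7, [502.0, 214.0, 155.0, 124.0]), (0.56, [254.0, 235.0, 106.0, 117.0])]
scene lid_front [(0.93, [502.0, 216.0, 152.0, 123.0]), (0.65, [254.0, 236.0, 105.0, 116.0])]
scene catch [(0.94, [536.0, 260.0, 38.0, 35.0]), (0.88, [280.0, 192.0, 32.0, 27.0]), (0.72, [216.0, 315.0, 91.0, 78.0])]
scene catch_tab [(0.86, [537.0, 258.0, 36.0, 35.0]), (0.79, [280.0, 191.0, 36.0, 32.0])]
scene vent [(0.82, [486.0, 
[... 880 characters left out ...]
8.0, 187.0, 80.0, 70.0])]
top catch [(0.72, [158.0, 366.0, 8.0, 35.0])]
top catch_tab [(0.79, [351.0, 212.0, 32.0, 19.0]), (0.69, [159.0, 360.0, 9.0, 33.0])]
top vent [(0.66, [233.0, 377.0, 21.0, 22.0]), (0.45, [345.0, 167.0, 14.0, 10.0]), (0.18, [260.0, 193.0, 25.0, 34.0])]
top vent_top [(0.79, [234.0, 376.0, 21.0, 23.0]), (0.61, [343.0, 167.0, 15.0, 8.0])]
top bowl [(0.76, [429.0, 187.0, 58.0, 56.0]), (0.35, [260.0, 194.0, 24.0, 29.0])]
top mill [(0.73, [350.0, 189.0, 79.0, 72.0]), (0.72, [260.0, 193.0, 27.0, 33.0])]
top tin [(0.74, [404.0, 259.0, 30.0, 25.0])]
top garlic [(0.75, [302.0, 269.0, 25.0, 17.0])]
top spoon [(0.83, [340.0, 151.0, 90.0, 29.0]), (0.25, [403.0, 258.0, 32.0, 29.0])]
```

View pics/scene0.png

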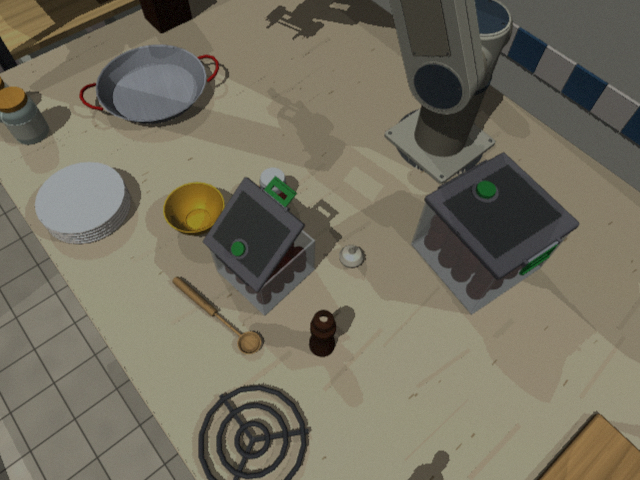

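View pics/top0.png

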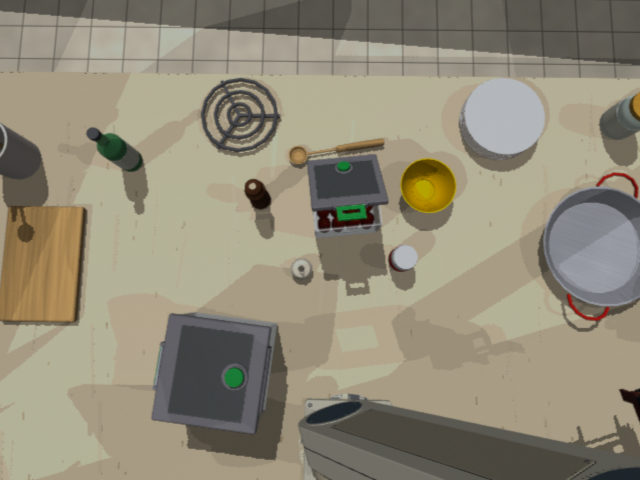

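The small canister is the one in the middle: scene (258,249), top (348,196). Its lid is raised and its catch sticks out at scene (280,192), top (351,212). The tall one next to the robot base is the larger look-alike. Next I'll fit a model of the lid, catch and vent to the masks from both views.

```bash
cat > h.py <<'E'
import numpy as np,cv2
from workcell import ctrl,cams
from scipy.spatial.transform import Rotation as R
from scipy.optimize import least_squares
DIR=np.array([[np.cos(a),np.sin(a)] for a in np.linspace(0,2*np.pi,32,endpoint=False)])
def cam(name):
    o=ctrl.get_obs(); d=cams.get_image(name); K=d["camera_matrix"]
    if name=="wrist":
        T=np.eye(4);T[:3,:3]=R.from_rotvec(o["orientation"]).as_matrix();T[:3,3]=o["ee_pos"]
        T=T@d["mount"];Rm,t=T[:3,:3],T[:3,3]
    else:
        Rm=np.array(d["rotation"]);Rm=Rm if Rm.shape==(3,3) else R.from_rotvec(Rm).as_matrix();t=np.array(d["xyz"])
    return d["image"],K,Rm,t
def proj(P,c):
    q=(np.atleast_2d(P)-c[3])@c[2];return q[:,:2]/q[:,2:]*[c[1][0,0],c[1][1,1]]+[c[1][0,2],c[1][1,2]]
def box(lo,hi):return np.array([[x,y,z] for x in(lo[0],hi[0]) for y in(lo[1],hi[1]) for z in(lo[2],hi[2])],float)
def parts(p):
    x,y,z,yaw,lid,cat,ven=p
    Rc=R.from_euler("z",yaw);Rl=R.from_euler("y",lid)   # lid frame: hinge origin, plate to -x
    w=lambda P:Rc.apply(P)+[x,y,z]; L=lambda P:w(Rl.apply(P)+[83,0,135])
    plate=L(box((-166,-83,0),(0,83,14)))
    a=np.linspace(0,2*np.pi,24);top=20+4-ven*1000+0
    vent=L(np.c_[-45+15*np.cos(a),15*np.sin(a),0*a+24-ven*1000])
    Rk=R.from_euler("y",cat)
    k=L(Rk.apply(box((-4,-30,-36),(0,30,0)))+[-168,0,9])
    return dict(lid=plate,vent=vent,catch=k,canister=w(box((-80,-80,0),(80,80,135))),
      lid_front=L(np.array([[-166.,0,14]])),tab=L(Rk.apply([[-4.,0,-28]])+[-168,0,9]),end=L(Rk.apply([[-2.,0,-36]])+[-168,0,9]),vent_top=L(np.array([[-45.,0,24-ven*1000]])))
sup=lambda px:(px@DIR.T).max(0)
def masks(name,near,things=("lid","catch","vent")):
    c=cam(name);out={}
    for t in things:
        best=None
        for b in cams.cut_out(name,t):
            d=np.hypot(*(np.array(b["rect"][:2])-near))
            if d<90 and b["p"]>.3 and (best is None or b["p"]>best["p"]):best=b
        if best is None:print(name,t,"none");continue
        ys,xs=np.nonzero(best["pixels"])
        out[t]=np.vstack([np.c_[xs+i,ys+j] for i in(-.5,.5) for j in(-.5,.5)]).astype(float)
        print(name,t,round(float(best["p"]),2),np.round(best["rect"]),len(xs))
    return c,out
def fit(views,p0,free):
    free=np.array(free)
    def full(q):
        p=np.array(p0,float);p[free]=q;return p
    S=np.array([10,10,10,.1,.1,.1,.005])
    def f(u):
        P=parts(full(u*S[free]));r=[]
        for c,m in views:
            for t,px in m.items():r.append(sup(proj(P[t],c))-sup(px))
        return np.concatenate(r)
    s=least_squares(f,np.array(p0,float)[free]/S[free],loss="soft_l1")
    r=f(s.x).reshape(-1,len(DIR));i=0
    for c,m in views:
        for t in m:print(t,"rms px",round(float(np.sqrt((r[i]**2).mean())),2));i+=1
    return full(s.x*S[free])
E
python3 - <<'E'
from h import *
import pickle
V=[masks("scene",(258,245)),masks("top",(348,192))]
pickle.dump(V,open("v0.pkl","wb"))
for fr in([0,1,3,4,5],[0,1,2,3,4,5]):
    p=min((fit(V,[470,-10,0,y,.55,1.15,0],fr) for y in(0,)),key=lambda p:0)
    print(np.round(p,3));P=parts(p)
    for k in("lid_front","tab","end","vent_top"):print(k,P[k].round(1))
for t,a,b in(("tin",(273,182),(404,259)),("garlic",(353,255),(302,269)),("bowl",(194,207),(429,187)),("mill",(323,335),(260,193))):
    A=[];B=[]
    for (c,_),px in zip(V,(a,b)):
        d=c[2]@np.linalg.solve(c[1],[*px,1]);d/=np.linalg.norm(d);M=np.eye(3)-np.outer(d,d);A.append(M);B.append(M@c[3])
    print(t,np.linalg.solve(sum(A),sum(B)).round())
E
```

```text
scene lid 0.72 [256. 234. 104. 117.] 6656
scene catch 0.77 [280. 193.  29.  27.] 475
scene vent 0.51 [237. 249.  10.  16.] 157
top lid 0.83 [349. 188.  82.  60.] 3994
top catch 0.8 [352. 214.  31.  17.] 382
top vent 0.41 [344. 167.  13.  12.] 106
lid rms px 4.62
catch rms px 1.06
vent rms px 0.56
lid rms px 2.65
catch rms px 0.55
vent rms px 1.35
[6.05389e+02 1.80090e+01 0.00000e+00 1.15000e-01 6.41000e-01 1.36200e+00
 0.00000e+00]
lid_front [[564.   13.2 245.5]]
tab [[535.8  10.  258. ]]
end [[527.8   9.  259.5]]
vent_top [[666.3  25.1 181.1]]
lid rms px 4.79
catch rms px 0.77
vent rms px 0.6
lid rms px 2.58
catch rms px 0.59
vent rms px 1.23
[ 6.04448e+02  1.72660e+01 -3.37400e+00  1.13000e-01  6.54000e-01
  1.34100e+00  0.00000e+00]
lid_front [[564.5  12.8 243.7]]
tab [[536.2   9.6 256.2]]
end [[528.1   8.6 257.6]]
vent_top [[665.9  24.2 178.1]]
tin [ 463. -134.   62.]
garlic [434. 124.  24.]
bowl [ 649. -200.   53.]
mill [623. 235.  58.]
```

Run:
```python
from h import *
d=cams.get_image("wrist");print(d["mount"].round(3).tolist(),d["camera_matrix"].round(1).tolist())
o=ctrl.get_obs();M=R.from_rotvec(o["orientation"]).as_matrix();print(M.round(3).tolist())
print((M.T@(np.array([430,10,330])-o["ee_pos"])/25).round(2))
```

```text
[[0.0, -0.969, -0.248, 67.359], [1.0, 0.001, -0.001, 0.091], [0.001, -0.248, 0.969, -187.22], [0.0, 0.0, 0.0, 1.0]] [[403.4, 0.0, 322.2], [0.0, 403.4, 238.5], [0.0, 0.0, 1.0]]
[[0.952, 0.306, -0.0], [0.306, -0.952, -0.0], [-0.0, 0.0, -1.0]]
[ 16.5  -20.12  -5.26]
```

move_arm(
  steps=[
    [[0,0,-1],0.75,1],
    [[0,0,-1],0.75,1],
    [[0,0,-1],0.75,1],
    [[0.8,-1,-0.3],0,1],
    [[0.8,-1,-0.3],0,1],
    [[0.8,-1,-0.3],0,1],
    [[0.8,-1,-0.3],0,1],
    [[0.8,-1,-0.3],0,1],
    [[0.8,-1,-0.3],0,1],
    [[0.8,-1,-0.3],0,1],
    [[0.8,-1,-0.3],0,1],
    [[0.8,-1,-0.3],0,1],
    [[0.8,-1,-0.3],0,1],
    [[0.8,-1,-0.3],0,1],
    [[0.8,-1,-0.3],0,1],
    [[0.8,-1,-0.3],0,1],
    [[0.8,-1,-0.3],0,1],
    [[0.8,-1,-0.3],0,1],
    [[0.8,-1,-0.3],0,1],
    [[0.8,-1,-0.3],0,1],
  ],
)

```text
t: 3.42
ee_pos: [480.9, -132.4, 401.6]
orientation: [3.136, 0.18, 0.001]
ft_force: [0.5, -0.8, -1.4]
width: 0.3
grasp_force: 0.0
```

move_arm(
  steps=[
    [[0.8,-1,0],0,1],
    [[0.8,-1,0],0,1],
    [[0.8,-1,0],0,1],
    [[0.8,-1,0],0,1],
    [[0.8,-1,0],0,1],
    [[0,0,0],0,1],
    [[0,0,0],0,1],
    [[0,0,0],0,1],
  ],
)

```text
t: 4.08
ee_pos: [565.0, 1.3, 400.8]
orientation: [3.136, 0.18, -0.001]
ft_force: [-0.2, -0.1, 1.1]
width: 0.4
grasp_force: 0.0
```

Run:
```python
from h import *
import pickle
V=pickle.load(open("v0.pkl","rb"))
p0=[604,17.5,0,.114,.645,1.35,0]
c=cam("wrist");print(proj(parts(p0)["lid_front"],c).round(),proj(parts(p0)["vent_top"],c).round())
near=proj(parts(p0)["lid"],c).mean(0);W=None
out={}
for t in("lid","catch","vent"):
    for b in cams.cut_out("wrist",t)[:2]:
        print(t,round(float(b["p"]),2),np.round(b["rect"]))
        if t not in out and b["p"]>.3:
            ys,xs=np.nonzero(b["pixels"]);out[t]=np.vstack([np.c_[xs+i,ys+j] for i in(-.5,.5) for j in(-.5,.5)]).astype(float)
W=(c,out);pickle.dump(W,open("w0.pkl","wb"))
im=c[0][:,:,::-1].copy()
for name,vs in(("W",[W]),("all",V+[W])):
    p=fit(vs,p0,[0,1,3,4,5]);print(name,np.round(p,3));P=parts(p)
    for k in("lid_front","tab","end","vent_top"):print(k,P[k].round(1))
for k,col in(("lid",(0,0,255)),("catch",(255,0,0)),("vent",(255,0,255))):
    cv2.polylines(im,[cv2.convexHull(proj(P[k],c).astype(np.float32)).astype(int)],True,col,1)
cv2.imwrite("pics/w0.png",im)
```

```text
[[309. 216.]] [[310.  98.]]
lid 0.9 [ 74. 419. 136.  54.]
lid 0.75 [311. 166. 184. 195.]
catch 0.71 [308. 243.  74.  48.]
vent 0.75 [312.  99.  34.  34.]
vent 0.55 [310. 166. 187. 190.]
lid rms px 253.52
catch rms px 1.94
vent rms px 3.91
W [5.91115e+02 1.71470e+01 0.00000e+00 1.14000e-01 7.74000e-01 1.56700e+00
 0.00000e+00]
lid_front [[565.3  14.2 261. ]]
tab [[543.2  11.7 281.2]]
end [[536.1  10.9 285.3]]
vent_top [[658.3  24.8 183.6]]
lid rms px 4.38
catch rms px 1.69
vent rms px 1.22
lid rms px 2.53
catch rms px 0.57
vent rms px 1.1
lid rms px 257.96
catch rms px 0.88
vent rms px 2.39
all [6.02037e+02 1.83060e+01 0.00000e+00 1.14000e-01 6.64000e-01 1.39400e+00
 0.00000e+00]
lid_front [[563.2  13.9 248.4]]
tab [[535.9  10.7 262.3]]
end [[527.9   9.8 264.3]]
vent_top [[664.   25.4 181.6]]
```

View pics/w0.png

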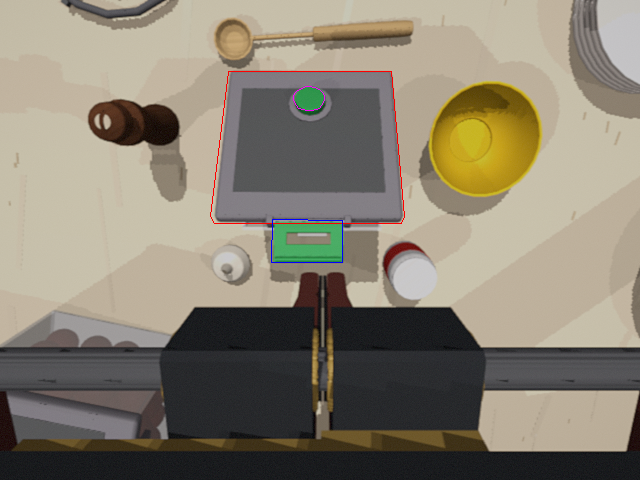

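The wrist view shows the model outline lying on the lid at (228–404, 71–222), the vent at (310,99) and the catch at (308,243). The fit is within about 2 px. I'll push the lid down at mid-front, clear of the vent.

move_arm(
  steps=[
    [[0.95,-0.51,0],0,1],
    [[0,0,1],0,1],
    [[0,0,1],0,1],
    [[0,0,1],0,1],
    [[0,0,1],0,1],
    [[0,0,1],0,1],
    [[0,0,0.8],0,1],
    [[0,0,0.25],0,1],
    [[0,0,0.25],0,1],
    [[0,0,0.25],0,1],
    [[0,0,0.25],0,1],
    [[0,0,0.25],0,1],
    [[0,0,0.25],0,1],
    [[0,0,0.25],0,1],
    [[0,0,0.25],0,1],
    [[0,0,0.25],0,1],
    [[0,0,0.25],0,1],
    [[0,0,0.25],0,1],
    [[0,0,0.25],0,1],
    [[0,0,0.25],0,1],
  ],
)

```text
t: 5.95
ee_pos: [587.6, 17.0, 174.1]
orientation: [3.136, 0.18, -0.0]
ft_force: [-0.7, -0.8, 1.2]
width: 0.5
grasp_force: 0.4
```

move_arm(
  steps=[
    [[0,0,0.2],0,1],
    [[0,0,0.2],0,1],
    [[0,0,0.2],0,1],
    [[0,0,0.1],0,1],
    [[0,0,0.05],0,1],
    [[0,0,0.05],0,1],
    [[0,0,0],0,1],
  ],
)

```text
t: 6.53
ee_pos: [587.6, 17.0, 154.6]
orientation: [-3.136, -0.18, -0.0]
ft_force: [-0.6, -0.6, 0.7]
width: 0.8
grasp_force: 0.0
```

move_arm(
  steps=[
    [[0,0,0.04],0,1],
    [[0,0,0.04],0,1],
    [[0,0,0],0,1],
  ],
)

```text
t: 6.78
ee_pos: [587.7, 17.0, 152.8]
orientation: [3.136, 0.18, 0.0]
ft_force: [-0.3, -0.6, 0.9]
width: 0.4
grasp_force: 0.2
```

move_arm(
  steps=[
    [[0,0,0.04],0,1],
    [[0,0,0.04],0,1],
    [[0,0,0.04],0,1],
    [[0,0,0],0,1],
  ],
)

```text
t: 7.12
ee_pos: [587.5, 17.0, 149.5]
orientation: [-3.136, -0.18, 0.0]
ft_force: [-0.0, 0.4, 1.0]
width: 0.3
grasp_force: 0.2
```

move_arm(
  steps=[
    [[0,0,0.03],0,1],
    [[0,0,0],0,1],
  ],
)

```text
t: 7.28
ee_pos: [587.6, 17.0, 148.9]
orientation: [-3.136, -0.18, 0.0]
ft_force: [0.0, 0.1, 0.3]
width: 0.6
grasp_force: 0.2
```

move_arm(
  steps=[
    [[0,0,0.03],0,1],
    [[0,0,0.03],0,1],
    [[0,0,0],0,1],
  ],
)

```text
t: 7.53
ee_pos: [587.5, 17.0, 147.3]
orientation: [-3.136, -0.18, 0.0]
ft_force: [-0.6, -0.2, 0.1]
width: 0.4
grasp_force: 0.2
```

Run:
```python
from h import *
o=ctrl.get_obs();print(o["ee_pos"],o["ft_force"])
cv2.imwrite("pics/s1.png",cam("scene")[0][130:350,150:400,::-1].repeat(2,0).repeat(2,1))
```

```text
[587.53579455  17.00658098 147.33557743] [-0.57120013 -0.17627675  0.08060614]
```

View pics/s1.png

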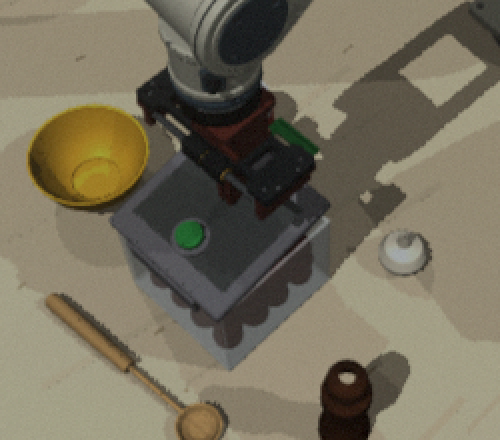

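The crop shows the lid close to shut, with the fingertips on it at about (260,205), but the force hasn't risen yet. I'll keep pressing in small steps.

move_arm(
  steps=[
    [[0,0,0.03],0,1],
    [[0,0,0.03],0,1],
    [[0,0,0],0,1],
  ],
)

```text
t: 7.83
ee_pos: [587.5, 17.0, 145.8]
orientation: [3.136, 0.18, -0.0]
ft_force: [-0.1, 0.3, 1.0]
width: 0.7
grasp_force: 0.2
```

move_arm(
  steps=[
    [[0,0,0.03],0,1],
    [[0,0,0.03],0,1],
    [[0,0,0],0,1],
  ],
)

```text
t: 8.08
ee_pos: [587.5, 17.0, 144.3]
orientation: [-3.136, -0.18, 0.0]
ft_force: [0.3, -0.3, 1.3]
width: -0.0
grasp_force: 0.2
```

move_arm(
  steps=[
    [[0,0,0.04],0,1],
    [[0,0,0],0,1],
  ],
)

```text
t: 8.25
ee_pos: [587.6, 17.0, 143.3]
orientation: [-3.136, -0.18, 0.0]
ft_force: [0.4, -0.0, -0.5]
width: 0.7
grasp_force: 0.2
```

move_arm(
  steps=[
    [[0,0,0.04],0,1],
    [[0,0,0],0,1],
  ],
)

```text
t: 8.42
ee_pos: [587.6, 17.0, 142.3]
orientation: [-3.136, -0.18, 0.0]
ft_force: [-0.0, 0.3, 0.5]
width: 0.6
grasp_force: 0.2
```

Run:
```python
from h import *
o=ctrl.get_obs();print(o["ee_pos"],o["ft_force"])
c=cam("wrist");im=c[0][:,:,::-1].copy()
for z,col in((0,(0,0,255)),(-4,(255,255,0))):
    P=parts([602,18.3,z,.114,0.0,1.39,0])
    for k in("lid","vent"):cv2.polylines(im,[cv2.convexHull(proj(P[k],c).astype(np.float32)).astype(int)],True,col,1)
cv2.imwrite("pics/w1.png",im)
```

```text
[587.55249031  16.98464283 142.30692574] [-0.00149683  0.25485903  0.48856854]
```

View pics/w1.png

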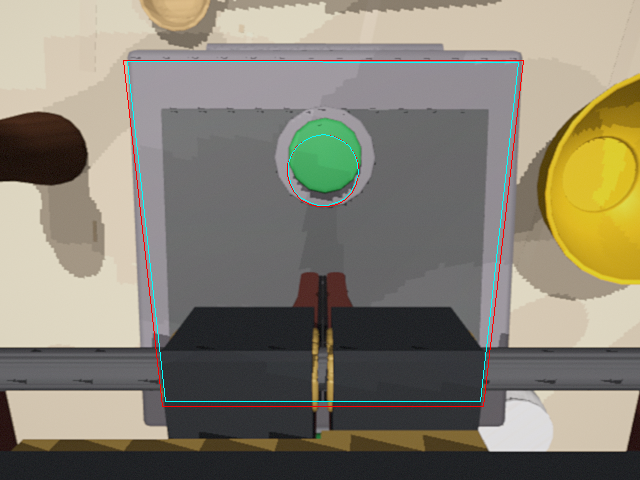

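The wrist picture shows the lid's front edge at row 425, 363 px wide. For a shut lid it should be at row 405 and 325 px wide, so the front still looks raised. I'll refit before pressing any further.

Run:
```python
from h import *
c=cam("wrist");px=np.array([[129,53],[522,53],[505,425],[143,425],[325,155]],float)
def res(p,ps):
    P=parts([p[0],p[1],p[2],p[3],p[4],1.4,0]);L=P["lid"];Q=np.vstack([L[[7,5,1,3]],P["vent_top"]])
    return proj(Q,c)-px
for fr in([0,1,2,3,4],[0,1,3,4]):
    b=np.array([602,18.3,0,.114,.1])
    def f(u):
        p=b.copy();p[fr]=u;return res(p,0).ravel()
    s=least_squares(f,b[fr],x_scale=np.array([10,10,10,.1,.1])[fr],loss="soft_l1");print(s.x.round(3),s.fun.round(1))
V=[masks("scene",(258,245),("lid","catch","vent","canister")),masks("top",(348,192),("lid","catch","vent"))]
for fr in([0,1,3,4,5],[0,1,2,3,4,5]):print(np.round(fit([(c,{k:v for k,v in m.items() if k in("vent","catch","lid")}) for c,m in V],[602,18,0,.114,.1,1.4,0],fr),3))
im=V[0][0][0][:,:,::-1].copy()
for a,col in((0,(0,0,255)),(.13,(255,255,0))):
    for k in("lid","canister"):cv2.polylines(im,[cv2.convexHull(proj(parts([602,18,0,.114,a,1.4,0])[k],V[0][0]).astype(np.float32)).astype(int)],True,col,1)
cv2.imwrite("pics/s2.png",cv2.resize(im[140:330,170:350],None,fx=3,fy=3))
```

```text
[ 6.04083e+02  1.78010e+01 -4.72200e+00  1.13000e-01  1.64000e-01] [ 0.5 -1.9 -1.2 -1.1 -0.3  0.9  0.7  0.2  0.   1.3]
[6.04307e+02 1.78500e+01 1.14000e-01 1.29000e-01] [-5.  -3.4  4.1 -2.9 -1.4  1.4  2.   0.9 -0.1  3.8]
scene lid 0.73 [261. 240. 114. 100.] 4328
scene catch 0.43 [296. 200.  21.  18.] 178
scene vent 0.67 [245. 248.  14.  13.] 136
scene canister 0.69 [260. 256. 110. 123.] 7304
top lid 0.6 [344. 195.  70.  66.] 327
top catch none
top vent none
lid rms px 5.96
catch rms px 3.11
vent rms px 0.69
lid rms px 13.15
[6.01824e+02 2.19890e+01 0.00000e+00 9.40000e-02 3.36000e-01 7.24000e-01
 0.00000e+00]
lid rms px 5.91
catch rms px 3.22
vent rms px 0.54
lid rms px 13.22
[ 6.00504e+02  1.99420e+01 -5.87000e+00  8.50000e-02  3.49000e-01
  7.56000e-01  0.00000e+00]
```

View pics/s2.png

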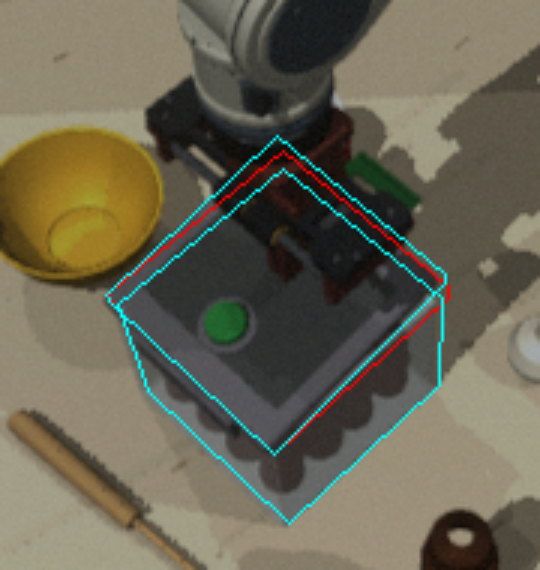

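Run:
```python
from h import *
o=ctrl.get_obs();M=R.from_rotvec(o["orientation"]).as_matrix()
c=cam("scene")
for d in(0,-20,-40,-60,-80):
  print(d,[((proj(o["ee_pos"]+M@np.array([0,y,d]),c)[0]-[170,140])*3).round().tolist() for y in(-14,0,14)])
cv2.imwrite("pics/s3.png",cv2.resize(c[0][190:270,220:320,::-1],None,fx=7,fy=7,interpolation=cv2.INTER_CUBIC))
print(((proj(o["ee_pos"],c)[0]-[220,190])*7).round())
```

```text
0 [[309.0, 295.0], [295.0, 283.0], [281.0, 271.0]]
-20 [[307.0, 280.0], [293.0, 268.0], [279.0, 256.0]]
-40 [[305.0, 265.0], [291.0, 253.0], [277.0, 241.0]]
-60 [[303.0, 249.0], [289.0, 237.0], [274.0, 225.0]]
-80 [[301.0, 233.0], [286.0, 220.0], [272.0, 208.0]]
[338. 310.]
```

View pics/s3.png

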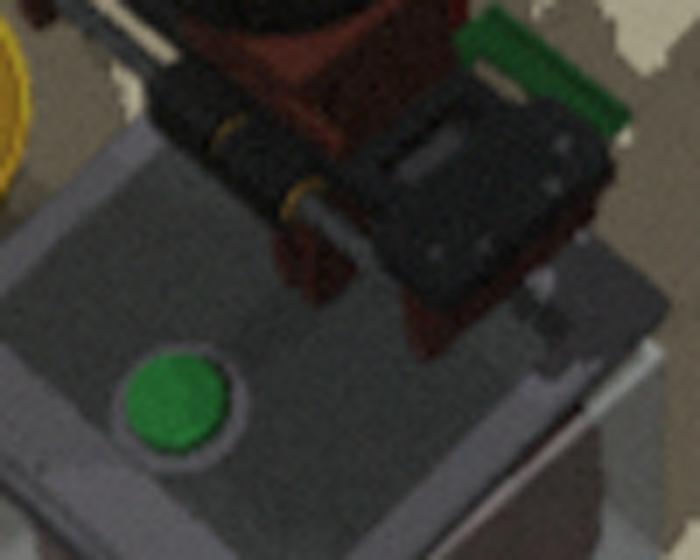

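The crop shows the tip resting on the lid at about (320,303) in 7x pixels. That is higher than the reported TCP would put it. The wrist geometry agrees: the tips appear at row 273, not row 257. So the real fingertips end about 19–20 mm short of the reported TCP, and the lid is still at about 0.13 rad. It should be shut when ee z is near 129.5.

move_arm(
  steps=[
    [[0,0,0.1],0,1],
    [[0,0,0.1],0,1],
    [[0,0,0.1],0,1],
    [[0,0,0.05],0,1],
    [[0,0,0],0,1],
  ],
)

```text
t: 9.43
ee_pos: [587.3, 17.0, 133.2]
orientation: [-3.136, -0.18, 0.001]
ft_force: [-0.1, 0.3, -0.2]
width: 0.7
grasp_force: 0.0
```

move_arm(
  steps=[
    [[0,0,0.06],0,1],
    [[0,0,0],0,1],
  ],
)

```text
t: 9.6
ee_pos: [587.6, 17.0, 132.0]
orientation: [-3.136, -0.18, 0.0]
ft_force: [0.1, -0.7, -0.2]
width: 0.5
grasp_force: 0.0
```

move_arm(
  steps=[
    [[0,0,0.06],0,1],
    [[0,0,0],0,1],
  ],
)

```text
t: 9.77
ee_pos: [587.6, 17.0, 130.5]
orientation: [-3.136, -0.18, -0.0]
ft_force: [-0.1, -0.6, 1.6]
width: 0.2
grasp_force: 0.1
```

move_arm(
  steps=[
    [[0,0,0.05],0,1],
    [[0,0,0],0,1],
  ],
)

```text
t: 9.93
ee_pos: [587.6, 17.0, 129.3]
orientation: [3.136, 0.18, -0.0]
ft_force: [0.4, 0.0, -0.4]
width: 0.6
grasp_force: 0.1
```

move_arm(
  steps=[
    [[0,0,0.05],0,1],
    [[0,0,0],0,1],
  ],
)

```text
t: 10.1
ee_pos: [587.6, 17.0, 128.1]
orientation: [-3.136, -0.18, 0.0]
ft_force: [-0.3, -0.5, 0.8]
width: 0.5
grasp_force: 0.1
```

move_arm(
  steps=[
    [[0,0,0.04],0,1],
    [[0,0,0],0,1],
  ],
)

```text
t: 10.27
ee_pos: [587.6, 17.0, 127.1]
orientation: [3.136, 0.18, -0.0]
ft_force: [0.7, -0.7, 0.4]
width: 0.1
grasp_force: 0.0
```

Run:
```python
from h import *
o=ctrl.get_obs();print(o["ee_pos"],o["ft_force"],o["moment"],o["joint_torque"])
c=cam("wrist");im=c[0][:,:,::-1].copy()
for z,col in((0,(0,0,255)),(-4,(255,255,0))):
    P=parts([604,17.8,z,.114,0.0,1.39,0])
    for k in("lid","vent"):cv2.polylines(im,[cv2.convexHull(proj(P[k],c).astype(np.float32)).astype(int)],True,col,1)
cv2.imwrite("pics/w2.png",im)
```

```text
[587.58951174  16.99130395 127.08480505] [ 0.70628538 -0.65211261  0.39585408] [-0.01157082 -0.00816387 -0.0153969 ] [ 2.95264064e-02 -5.27313173e+01 -2.34923297e+01  2.86937342e-02
 -3.87205859e-02  5.49556262e-04]
```

View pics/w2.png

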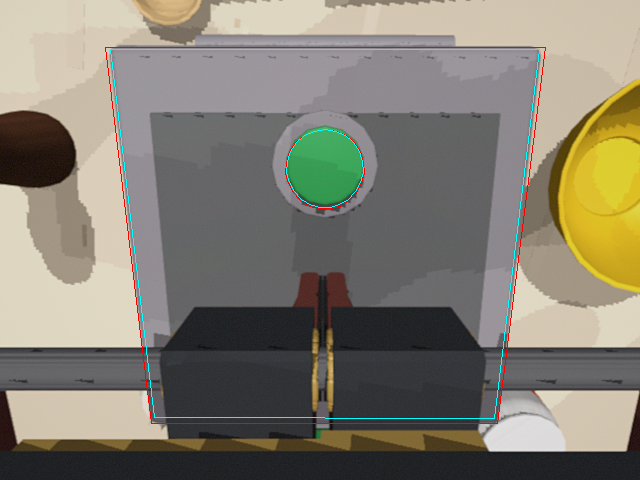

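The wrist view now fits the shut-lid outline at z ≈ -4, with its corners at (150,418) and (497,418). The lid is all but shut, so I'll press on until the force rises.

move_arm(
  steps=[
    [[0,0,0.03],0,1],
    [[0,0,0],0,1],
  ],
)

```text
t: 10.48
ee_pos: [587.6, 17.0, 126.4]
orientation: [-3.136, -0.18, 0.0]
ft_force: [1.2, 0.1, -0.8]
width: 0.6
grasp_force: 0.0
```

move_arm(
  steps=[
    [[0,0,0.03],0,1],
    [[0,0,0],0,1],
  ],
)

```text
t: 10.65
ee_pos: [587.6, 17.0, 125.6]
orientation: [-3.136, -0.18, 0.0]
ft_force: [0.7, 1.0, 1.2]
width: 0.4
grasp_force: 0.0
```

move_arm(
  steps=[
    [[0,0,0.03],0,1],
    [[0,0,0],0,1],
  ],
)

```text
t: 10.82
ee_pos: [587.6, 17.0, 125.2]
orientation: [-3.136, -0.18, -0.0]
ft_force: [-0.7, -0.1, 2.7]
width: 0.4
grasp_force: 1.1
```

move_arm(
  steps=[
    [[0,0,0.03],0,1],
    [[0,0,0],0,1],
  ],
)

```text
t: 10.98
ee_pos: [587.7, 17.0, 125.1]
orientation: [3.136, 0.18, 0.0]
ft_force: [-3.3, -0.0, 8.1]
width: 0.6
grasp_force: 4.2
```

move_arm(
  steps=[
    [[0,0,0.03],0,1],
    [[0,0,0],0,1],
  ],
)

```text
t: 11.15
ee_pos: [587.7, 17.0, 125.0]
orientation: [3.136, 0.18, 0.001]
ft_force: [-5.0, -0.4, 13.6]
width: 0.2
grasp_force: 7.0
```

The lid is shut: contact came at ee z ≈ 125, so height h on the canister matches ee z ≈ h − 24. Next I lift, go forward of the lid edge and press the catch down from above.

move_arm(
  steps=[
    [[0,0,-0.3],0,1],
    [[0,0,-0.6],0,1],
    [[-0.78,0,0],0,1],
    [[-0.78,0,0],0,1],
    [[-0.78,0,0],0,1],
    [[-0.78,0,0],0,1],
    [[-0.78,0,0],0,1],
    [[0,0,0.4],0,1],
    [[0,0,0.4],0,1],
    [[0,0,0],0,1],
  ],
)

```text
t: 11.98
ee_pos: [490.6, 5.9, 124.3]
orientation: [-3.136, -0.179, 0.002]
ft_force: [-0.0, -0.4, 0.0]
width: 0.5
grasp_force: 0.0
```

Run:
```python
from h import *
p=[604,17.8,-4,.114,0,1.39,0]
c=cam("wrist");im=c[0][:,:,::-1].copy();P=parts(p)
for k in("lid","vent","catch"):cv2.polylines(im,[cv2.convexHull(proj(P[k],c).astype(np.float32)).astype(int)],True,(0,0,255),1)
s=cam("scene");b=s[0][:,:,::-1].copy();P=parts([604,17.8,0,.114,0,1.39,0])
for k in("lid","canister","catch"):cv2.polylines(b,[cv2.convexHull(proj(P[k],s).astype(np.float32)).astype(int)],True,(0,0,255),1)
cv2.imwrite("pics/w3.png",np.hstack([cv2.resize(im[::-1][::-1],(400,300)),cv2.resize(b[150:330,170:350],(300,300))]))
```

```text
(no output)
```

View pics/w3.png

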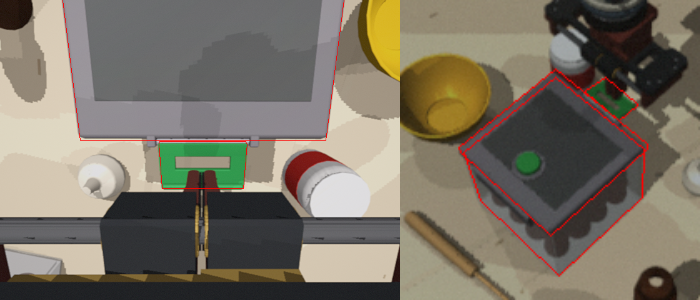

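The left half of the view shows the catch outline on the green catch at about (203,165), with the fingertips over its free end. The right half shows the lid flat on the canister and the vent still up.

move_arm(
  steps=[
    [[0,0,0.15],0,1],
    [[0,0,0.15],0,1],
    [[0,0,0.15],0,1],
    [[0,0,0.15],0,1],
    [[0,0,0],0,1],
  ],
)

```text
t: 12.5
ee_pos: [492.6, 6.0, 111.1]
orientation: [3.136, 0.18, 0.005]
ft_force: [3.2, 0.5, 3.5]
width: 0.5
grasp_force: 1.6
```

move_arm(
  steps=[
    [[0,0,0.15],0,1],
    [[0,0,0.15],0,1],
    [[0,0,0.15],0,1],
    [[0,0,0],0,1],
  ],
)

```text
t: 12.83
ee_pos: [494.3, 6.0, 101.1]
orientation: [3.136, 0.18, 0.011]
ft_force: [5.8, 1.1, 10.4]
width: -0.0
grasp_force: 4.9
```

```bash
cat >> h.py <<'E'
def wfit(p0,free,things=("lid","catch")):
    c=cam("wrist");out={}
    for t in things:
        g=proj(parts(p0)[t],c);m=(g.min(0)+g.max(0))/2
        for b in sorted(cams.cut_out("wrist",t),key=lambda b:np.hypot(*(np.array(b["rect"][:2])-m)))[:1]:
            print(t,round(float(b["p"]),2),np.round(b["rect"]).tolist(),"model",np.r_[m,np.ptp(g,axis=0)].round().tolist())
            ys,xs=np.nonzero(b["pixels"]);out[t]=np.vstack([np.c_[xs+i,ys+j] for i in(-.5,.5) for j in(-.5,.5)]).astype(float)
    return fit([(c,out)],p0,free)
E
python3 - <<'E'
from h import *
o=ctrl.get_obs();print(o["ft_force"],o["ee_pos"],o["qvel"].round(4) if hasattr(o["qvel"],'round') else o["qvel"])
for a in(1.0,.6,.4):
    print(wfit([604,17.8,-4,.114,0,a,0],[5],("catch",)).round(3))
print(wfit([604,17.8,-4,.114,0,.7,0],[0,1,3],("vent",)).round(3))
s=masks("scene",(258,240),("vent","canister","lid"))
for pz in(0,):
    P=parts([604,17.8,0,.114,0,1,0])
    for k in s[1]:
        m=s[1][k];print(k,(m.min(0)).round(),(m.max(0)).round(),proj(P[k],s[0]).min(0).round(),proj(P[k],s[0]).max(0).round())
E
```

```text
[ 5.7801842   1.10311573 10.43288845] [494.27227678   6.04314192 101.06129905] [-0.0001 -0.0065 -0.0025 -0.0015  0.0059  0.0001]
catch 0.8 [325.0, 271.0, 174.0, 31.0] model [324.0, 279.0, 160.0, 62.0]
catch rms px 5.21
[ 6.04e+02  1.78e+01 -4.00e+00  1.14e-01  0.00e+00  6.04e-01  0.00e+00]
catch 0.97 [325.0, 256.0, 174.0, 33.0] model [325.0, 261.0, 159.0, 34.0]
catch rms px 6.02
[ 6.04e+02  1.78e+01 -4.00e+00  1.14e-01  0.00e+00  4.61e-01  0.00e+00]
catch 0.56 [328.0, 252.0, 174.0, 31.0] model [325.0, 249.0, 161.0, 20.0]
catch rms px 5.37
[ 6.04e+02  1.78e+01 -4.00e+00  1.14e-01  0.00e+00  4.74e-01  0.00e+00]
vent 0.24 [323.0, 250.0, 176.0, 34.0] model [327.0, -205.0, 114.0, 142.0]
vent rms px 27.6
[ 4.8335e+02  4.2320e+00 -4.0000e+00  1.1500e-01  0.0000e+00  7.0000e-01
  0.0000e+00]
scene vent 0.68 [247. 250.  13.  16.] 150
scene canister 0.81 [259. 256. 111. 121.] 8231
scene lid 0.63 [258. 242. 110.  98.] 5787
vent [240. 242.] [254. 256.] [241. 240.] [255. 253.]
canister [204. 194.] [316. 316.] [208. 196.] [316. 315.]
lid [204. 194.] [316. 292.] [205. 191.] [318. 292.]
```

Run:
```python
from h import *
o=ctrl.get_obs();print(o["ft_force"],o["ee_pos"],o["t"])
c=cam("wrist");im=c[0][:,:,::-1].copy()
for a,col in((1.0,(0,0,255)),(.5,(255,0,0))):
    P=parts([604,17.8,-4,.114,0,a,0])
    for k in("lid","catch"):cv2.polylines(im,[cv2.convexHull(proj(P[k],c).astype(np.float32)).astype(int)],True,col,1)
s=cam("scene");b=s[0][:,:,::-1].copy();P=parts([604,17.8,0,.114,0,1,0])
for k in("lid","canister","vent"):cv2.polylines(b,[cv2.convexHull(proj(P[k],s).astype(np.float32)).astype(int)],True,(0,0,255),1)
cv2.imwrite("pics/w4.png",np.hstack([im[60:360,120:520],cv2.resize(b[150:330,170:350],(400,400))[:300]]))
```

```text
[-0.37714628 -0.18349276  0.80248529] [490.46283279   5.84495982  99.54762297] 13.4333
```

View pics/w4.png

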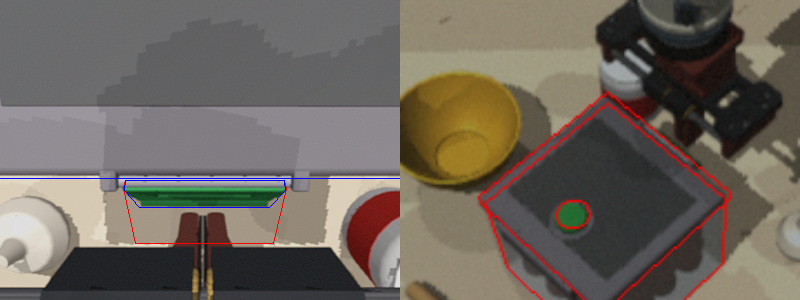

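The tip slid off and the catch has swung down past it to roughly 0.5 rad, at crop rows 187–207. The force is back to zero, and the lid and canister still match the model. Now I back off, go lower and push the catch in at its free end.

move_arm(
  steps=[
    [[-0.4,0,0],0,1],
    [[0,0,0.35],0,1],
    [[0,0,0.35],0,1],
    [[0.1,0,0],0,1],
    [[0.1,0,0],0,1],
    [[0.1,0,0],0,1],
    [[0.1,0,0],0,1],
    [[0,0,0],0,1],
  ],
)

```text
t: 14.2
ee_pos: [490.9, 5.9, 82.1]
orientation: [3.136, 0.18, -0.001]
ft_force: [-1.0, -0.2, -1.0]
width: 0.5
grasp_force: 0.4
```

move_arm(
  steps=[
    [[0.1,0,0],0,1],
    [[0.08,0,0],0,1],
    [[0,0,0],0,1],
  ],
)

```text
t: 14.45
ee_pos: [494.9, 6.4, 82.0]
orientation: [-3.136, -0.18, 0.002]
ft_force: [-1.7, -0.5, -2.4]
width: 0.2
grasp_force: 1.5
```

move_arm(
  steps=[
    [[0.06,0,0],0,1],
    [[0.06,0,0],0,1],
    [[0,0,0],0,1],
  ],
)

```text
t: 14.7
ee_pos: [498.5, 6.7, 82.3]
orientation: [-3.136, -0.18, -0.001]
ft_force: [-2.2, -0.6, -1.9]
width: 0.7
grasp_force: 1.3
```

move_arm(
  steps=[
    [[0.06,0,0],0,1],
    [[0,0,0],0,1],
  ],
)

```text
t: 14.87
ee_pos: [500.1, 6.9, 82.3]
orientation: [-3.136, -0.18, -0.001]
ft_force: [-1.5, 0.7, -1.7]
width: 0.1
grasp_force: 1.2
```

move_arm(
  steps=[
    [[0.05,0,0],0,1],
    [[0,0,0],0,1],
  ],
)

```text
t: 15.03
ee_pos: [501.4, 7.1, 82.4]
orientation: [-3.136, -0.18, -0.001]
ft_force: [-2.4, -0.5, -2.6]
width: 0.4
grasp_force: 1.0
```

move_arm(
  steps=[
    [[0.03,0,0],0,1],
    [[0,0,0],0,1],
  ],
)

```text
t: 15.2
ee_pos: [502.0, 7.1, 82.3]
orientation: [-3.136, -0.18, -0.001]
ft_force: [-3.2, 0.5, -2.0]
width: 0.5
grasp_force: 0.9
```

move_arm(
  steps=[
    [[0.03,0,0],0,1],
    [[0,0,0],0,1],
  ],
)

```text
t: 15.37
ee_pos: [502.6, 7.2, 82.3]
orientation: [-3.136, -0.18, -0.0]
ft_force: [-1.2, -0.1, -1.5]
width: 0.5
grasp_force: 1.0
```

Run:
```python
from h import *
b=None
s=masks("scene",(258,240),("vent","canister","lid"))
for k in s[1]:
    m=s[1][k];print(k,m.min(0),m.max(0))
for a in (.3,.0):print(wfit([604,17.8,-4,.114,0,a,0],[5],("catch",)).round(3))
print(ctrl.get_obs()["ft_force"])
```

```text
scene vent 0.63 [246. 249.  13.  15.] 159
scene canister 0.71 [260. 255. 110. 123.] 8269
scene lid 0.72 [261. 243. 112.  99.] 5643
vent [238.5 241.5] [253.5 255.5]
canister [204.5 193.5] [315.5 315.5]
lid [205.5 193.5] [314.5 290.5]
catch 0.69 [325.0, 298.0, 199.0, 18.0] model [325.0, 290.0, 176.0, 18.0]
catch rms px 7.3
[ 6.04e+02  1.78e+01 -4.00e+00  1.14e-01  0.00e+00  5.14e-01  0.00e+00]
catch 0.91 [325.0, 300.0, 200.0, 16.0] model [325.0, 277.0, 175.0, 42.0]
catch rms px 6.78
[ 6.04e+02  1.78e+01 -4.00e+00  1.14e-01  0.00e+00  5.02e-01  0.00e+00]
[-1.5991743  -0.87106304 -1.23482001]
```

move_arm(
  steps=[
    [[0.03,0,0],0,1],
    [[0,0,0],0,1],
  ],
)

```text
t: 15.93
ee_pos: [502.7, 7.2, 82.1]
orientation: [-3.136, -0.18, 0.002]
ft_force: [-4.6, -0.5, -0.1]
width: 0.5
grasp_force: 2.0
```

move_arm(
  steps=[
    [[0.03,0,0],0,1],
    [[0,0,0],0,1],
  ],
)

```text
t: 16.1
ee_pos: [502.7, 7.3, 81.9]
orientation: [-3.136, -0.18, 0.004]
ft_force: [-5.8, -1.6, 0.2]
width: 0.5
grasp_force: 2.8
```

move_arm(
  steps=[
    [[0.03,0,0],0,1],
    [[0,0,0],0,1],
  ],
)

```text
t: 16.27
ee_pos: [502.8, 7.3, 81.7]
orientation: [3.136, 0.18, -0.006]
ft_force: [-6.2, -0.7, -0.6]
width: 0.3
grasp_force: 3.4
```

The tip stalled at canister x ≈ -102 with the force rising. That is exactly where the flush bead should stop it. Backing off and lifting.

move_arm(
  steps=[
    [[-0.2,0,0],0,1],
    [[-0.4,0,0],0,1],
    [[0,0,-0.8],0,1],
    [[0,0,-0.8],0,1],
    [[0,0,-0.8],0,1],
    [[0,0,-0.8],0,1],
    [[0,0,0],0,1],
    [[0,0,0],0,1],
  ],
)

```text
t: 16.93
ee_pos: [490.8, 5.7, 163.4]
orientation: [3.136, 0.18, 0.007]
ft_force: [0.2, -0.2, -0.4]
width: 0.4
grasp_force: 0.0
```

Run:
```python
from h import *
o=ctrl.get_obs();M=R.from_rotvec(o["orientation"]).as_matrix()
p=[604,17.8,-4,.114,0,0,0]
c=cam("wrist")
for t in("lid","catch"):
    g=proj(parts(p)[t],c);print(t,g.min(0).round(),g.max(0).round(),[(round(float(b["p"]),2),np.round(b["rect"]).tolist()) for b in cams.boxes_of("wrist",t)][:2])
for t in("catch",):
    m=[b for b in cams.cut_out("wrist",t)][:1]
    for b in m:
        ys,xs=np.nonzero(b["pixels"]);print(xs.min(),xs.max(),ys.min(),ys.max())
g=c[0].astype(int);gm=(g[:,:,1]>g[:,:,0]+30)&(g[:,:,1]>g[:,:,2]+20);ys,xs=np.nonzero(gm);print("green",len(xs),(xs.min(),xs.max(),ys.min(),ys.max()) if len(xs) else "")
for a in(0,.1,.2,.3):
    q=proj(parts(p[:5]+[a,0])["catch"],c);print(a,q.min(0).round(),q.max(0).round())
v=parts(p)["vent_top"][0];print(v,(M.T@(v-o["ee_pos"])/25).round(2),o["ee_pos"],o["ft_force"])
```

```text
lid [ 125. -186.] [524. 209.] [(0.77, [326.0, 110.0, 364.0, 220.0])]
catch [267. 200.] [381. 218.] [(0.63, [323.0, 215.0, 125.0, 17.0]), (0.59, [179.0, 270.0, 71.0, 65.0])]
262 385 207 218
green 334 (np.int64(266), np.int64(381), np.int64(216), np.int64(218))
0 [267. 200.] [381. 218.]
0.1 [267. 206.] [381. 218.]
0.2 [267. 210.] [381. 218.]
0.3 [267. 210.] [381. 224.]
[641.7533433   22.12262298 155.        ] [6.07 0.04 0.36] [490.81299713   5.72689552 163.43069216] [ 0.23751163 -0.17652715 -0.43682921]
```

Only the catch's top edge is green in the wrist view (rows 216–218), as the model predicts for a shut catch, and the canister hasn't moved. On to the vent plug, which is +6.07 units along tool x.

move_arm(
  steps=[
    [[0.87,0,0],0,1],
    [[0.87,0,0],0,1],
    [[0.87,0,0],0,1],
    [[0.87,0,0],0,1],
    [[0.87,0,0],0,1],
    [[0.87,0,0],0,1],
    [[0.87,0.04,0],0,1],
    [[0,0,0],0,1],
    [[0,0,0.4],0,1],
    [[0,0,0.4],0,1],
    [[0,0,0.2],0,1],
    [[0,0,0],0,1],
  ],
)

```text
t: 18.13
ee_pos: [638.8, 22.0, 135.0]
orientation: [-3.136, -0.18, 0.006]
ft_force: [-0.0, 1.1, 0.4]
width: 0.4
grasp_force: 0.0
```

Run:
```python
from h import *
o=ctrl.get_obs();print(o["ee_pos"],o["ft_force"])
c=cam("wrist");g=c[0].astype(int);gm=(g[:,:,1]>g[:,:,0]+30)&(g[:,:,1]>g[:,:,2]+20);ys,xs=np.nonzero(gm);print(len(xs),xs.min(),xs.max(),ys.min(),ys.max())
q=proj(parts([604,17.8,-4,.114,0,0,0])["vent"],c);print(q.min(0),q.max(0))
```

```text
[638.82351803  22.00769322 134.96498895] [-0.04388441  1.07373112  0.36104666]
1560 289 355 250 300
[288.83224449 253.60882811] [356.58573214 317.14868891]
```

move_arm(
  steps=[
    [[0,0,-0.08],0,1],
    [[0.14,0,0],0,1],
    [[0,0,0.08],0,1],
    [[0,0,0.04],0,1],
    [[0,0,0.04],0,1],
    [[0,0,0],0,1],
  ],
)

```text
t: 18.68
ee_pos: [644.4, 22.6, 135.0]
orientation: [-3.136, -0.18, 0.001]
ft_force: [-0.8, 0.5, -0.3]
width: 0.6
grasp_force: 0.0
```

move_arm(
  steps=[
    [[0,0,0.04],0,1],
    [[0,0,0.04],0,1],
    [[0,0,0],0,1],
  ],
)

```text
t: 18.93
ee_pos: [644.6, 22.5, 133.3]
orientation: [-3.136, -0.18, -0.0]
ft_force: [0.3, 0.3, 1.3]
width: 0.5
grasp_force: 0.7
```

move_arm(
  steps=[
    [[0,0,0.04],0,1],
    [[0,0,0.04],0,1],
    [[0,0,0],0,1],
  ],
)

```text
t: 19.18
ee_pos: [644.7, 22.6, 131.3]
orientation: [-3.136, -0.18, -0.0]
ft_force: [-0.8, 0.0, 2.6]
width: 0.6
grasp_force: 1.5
```

move_arm(
  steps=[
    [[0,0,0.04],0,1],
    [[0,0,0.04],0,1],
    [[0,0,0],0,1],
  ],
)

```text
t: 19.43
ee_pos: [644.7, 22.5, 129.2]
orientation: [-3.136, -0.18, -0.0]
ft_force: [-0.5, 0.3, 3.7]
width: 0.3
grasp_force: 1.5
```

move_arm(
  steps=[
    [[0,0,0.04],0,1],
    [[0,0,0],0,1],
  ],
)

```text
t: 19.6
ee_pos: [644.7, 22.5, 129.0]
orientation: [3.136, 0.18, 0.0]
ft_force: [-3.2, -0.3, 9.0]
width: 0.2
grasp_force: 4.7
```

move_arm(
  steps=[
    [[0,0,0.04],0,1],
    [[0,0,0],0,1],
    [[0,0,0],0,1],
  ],
)

```text
t: 19.85
ee_pos: [644.8, 22.5, 128.9]
orientation: [3.136, 0.18, 0.001]
ft_force: [-6.3, 0.2, 16.5]
width: 0.1
grasp_force: 7.8
```

move_arm(
  steps=[
    [[0,0,-0.2],0,1],
    [[0,0,-0.8],0,1],
    [[0,0,-1],0,1],
    [[0,0,-1],0,1],
    [[0,0,-1],0,1],
    [[0,0,-1],0,1],
    [[0,0,-1],0,1],
    [[-0.5,0,-1],0,1],
    [[-1,0,-1],0,1],
    [[-1,0,-1],0,1],
    [[-1,0,-1],0,1],
    [[-1,0,0],0,1],
    [[-1,0,0],0,1],
    [[0,0,0],0,1],
    [[0,0,0],0,1],
    [[0,0,0],0,1],
  ],
)

```text
t: 21.18
ee_pos: [508.5, 6.8, 377.2]
orientation: [3.136, 0.18, 0.001]
ft_force: [0.5, 0.6, 0.8]
width: 0.4
grasp_force: 0.0
```

Run:
```python
from h import *
o=ctrl.get_obs();print(o["ee_pos"],o["ft_force"])
p=[604,17.8,-4,.114,0,0,.006]
for n in("wrist","scene"):
    c=cam(n);q=list(p)
    if n=="scene":q[2]=0
    P=parts(q)
    for t in("lid","catch","vent","canister"):
        g=proj(P[t],c);m=(g.min(0)+g.max(0))/2
        print(n,t,"model",np.r_[m,np.ptp(g,axis=0)].round().tolist(),[(round(float(b["p"]),2),np.round(b["rect"]).tolist()) for b in cams.boxes_of(n,t)][:3])
    g=c[0].astype(int);gm=((g[:,:,1]>g[:,:,0]+30)&(g[:,:,1]>g[:,:,2]+20)).astype(np.uint8)
    print([s.tolist() for s in cv2.connectedComponentsWithStats(gm)[2][1:] if s[4]>15])
    if n=="wrist":
        for a in(0,.1,.2,.3,.5):
            k=proj(parts([604,17.8,-4,.114,0,a,0])["catch"],c);print(a,k.min(0).round(),k.max(0).round())
```

```text
[508.54238382   6.82848863 377.15210966] [0.54182352 0.55428148 0.84658908]
wrist lid model [322.0, 101.0, 177.0, 177.0] [(0.92, [326.0, 103.0, 172.0, 183.0]), (0.84, [72.0, 417.0, 130.0, 55.0])]
wrist catch model [322.0, 190.0, 57.0, 8.0] [(0.71, [322.0, 193.0, 59.0, 6.0]), (0.35, [508.0, 91.0, 123.0, 128.0])]
wrist vent model [322.0, 63.0, 31.0, 34.0] [(0.83, [324.0, 59.0, 30.0, 34.0])]
wrist canister model [322.0, 102.0, 164.0, 165.0] [(0.75, [322.0, 99.0, 176.0, 185.0])]
[[307, 45, 31, 33, 797], [294, 193, 57, 1, 57]]
0 [294. 186.] [351. 194.]
0.1 [294. 189.] [351. 194.]
0.2 [294. 190.] [351. 196.]
0.3 [294. 190.] [351. 199.]
0.5 [294. 190.] [351. 205.]
scene lid model [262.0, 241.0, 113.0, 101.0] [(0.86, [502.0, 217.0, 155.0, 128.0]), (0.84, [262.0, 243.0, 114.0, 98.0])]
scene catch model [292.0, 218.0, 21.0, 26.0] [(0.77, [540.0, 258.0, 41.0, 39.0]), (0.54, [284.0, 213.0, 6.0, 4.0]), (0.42, [260.0, 243.0, 114.0, 94.0])]
scene vent model [248.0, 248.0, 15.0, 13.0] [(0.64, [486.0, 190.0, 16.0, 19.0]), (0.43, [248.0, 249.0, 13.0, 12.0])]
scene canister model [262.0, 256.0, 108.0, 119.0] [(0.95, [260.0, 256.0, 111.0, 120.0]), (0.68, [496.0, 234.0, 169.0, 159.0])]
[[477, 181, 19, 17, 264], [240, 243, 14, 12, 139], [520, 245, 37, 30, 223]]
```

Catch, lid and vent all match the fully shut model, the canister hasn't moved, and the arm is clear. Handing in.

```bash
python3 -c "
from workcell import ctrl
print(ctrl.close_job())"
```

```text
the job is handed in; nothing more can be done
None
```

The small canister is shut and the job handed in at about 22 s: lid down, then catch pressed in flush, then vent plug fully home; in the last pictures the canister hadn't moved and the arm was clear of everything.

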